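# Find the clear slot with a feeler gauge

## Robot

A 6-joint arm with a two-finger parallel gripper is mounted at the origin on a cart in front of the work surface, level with it; the furniture and walls round the work are solid. World frame = base frame: x ahead of the robot, y to its left, z up, the work surface at z = 0. Lengths are in mm, angles in rad, forces in N, time in s.
With the tool pointing down it reaches from about 225 to 875 mm from the base axis. Payload 3.4 kg.
Tool frame: the origin (TCP) lies midway between the tips of the shut fingers; the grasp point (between the pads) lies 19 mm behind it; z points along the fingers, y is the direction in which the jaws open and shut (so a half turn about z gives the same grasp; the last joint's range is limited). The gripper opens to 85 mm and grips with 20 to 120 N. Pads are 22 mm wide; open, the fingers measure 114 mm over their backs; the gripper's body (76 mm by 85 mm) begins 54 mm behind the grasp point. The pads swing forward as they close: fully open they stand 13 mm farther back than shut.
Start: joints at [-1.365, 0.276, 1.505, -0, 1.361, -0.121], TCP at [184.583, -544.603, 231.328] pointing down, gripper open.
Joint ranges: [-2.89, 2.89], [-0.75, 2.08], [0.22, 2.7], [-1.18, 4.32], [0.11, 2.71], [-2.7, 2.7]. Speed limits (rad/s): [2.57, 2.57, 3.14, 3.14, 3.14, 3.14].

## Interface

Orientations are given as a rotation vector (axis times angle).
In Python, from cell import status, grab_frame, camera_info, arm gives the robot as it stands. The module is installed in compiled form; this text tells all that it offers.
- The arm moves only by the shell command python3 -m inch 'ROWS' [OPENING] [FORCE]. ROWS is JSON, a list of rows, each an object with "slide": the shift along the tool's x, y, z each as a share of 150 mm, from -1 to 1, a list of three; "turn": the turn, a rotation vector about the tool's x, y, z each as a share of 60 degrees, from -1 to 1, a list of three. In form: [{"slide": [tx, ty, tz], "turn": [wx, wy, wz]}, ...]. A call has 1 to 20 rows; each row shifts and turns the commanded pose from where the row before left it, along the tool's axes as they then stand; what a row does not reach is not made up. A row lasts 1/8 s, in which the tool goes at most 62.5 mm and 10.7 degrees, less where a joint would pass 70% of its speed; a pose out of reach is approached as far as the arm can. A call with a number of a shift or a turn outside -1 to 1 is refused whole. A call with a gripper value outside its range is refused whole. OPENING is the closure, from -1 (fully open) to 1 (shut), set as the call begins (- or left out, the last holds). The fingers move at their own pace and stop on an object; FORCE is the grip in N (left out, the last holds). Time passes only in rows, so rows that do not move let the fingers close. It gives the time, the measured TCP pose, the force and the opening at its end, in the units of the state.
- status.observe(): the state, without advancing time (a new reading comes with each control period).
- grab_frame(name): name is "scene" or "top" or "wrist"; returns the picture (400x640x3 uint8, red, green, blue); there is no depth.
- camera_info(name): a dict with "K" (3x3 intrinsics, pixels), "R" (3x3) and "t" (3): a world point X has camera coordinates R X + t. Camera axes: x right, y down, z forward; pixel columns grow to the right and rows downward; lengths in mm; the calibration is good to about 2 mm. A picture is of the moment at which its call begins: read the wrist's pose just before it. camera_info takes no time and is no camera call; for the wrist camera it gives the pose at the moment of the call.
- arm.sign_off(): hands the job in, once; it reports no verdict.
The state is a dict: "time": time; "q": joint angles; "joint_vel": joint speeds; "joint_efforts": joint torques, N m; "position": TCP position; "tcp_rot": TCP orientation; "ft_force": force on the tool from outside, world axes, zero at the start; "ft_torque": the same for the moment, N m; "grip_width": opening from 0.0 (shut) to 1.0 (fully open).
Only numpy, scipy, OpenCV 4.12 (cv2) and the standard library are available. Lean on these libraries where they do the work, as an engineer would, in place of code of your own. Each camera call takes 0.05 s, during which the arm holds its last target.

## Task

Check the three slots of the sloped rack with the feeler gauge: take the gauge out of its stand and slide its blade into the left, then the middle, then the right slot (as seen from the robot), each time as far as it will go. Two slots are narrowed inside and jam the blade; leave the gauge standing fully home, handle shoulder down on the rack, in the one slot that takes it all the way. Do not push over or shift the jar and the two bottles.

Things in the scene. Friction and masses are not known exactly. Their poses are not given: they have to be found in the camera images.
- gauge: Feeler gauge: flat steel blade, dark wooden handle, 150 mm long, 0.1 to 0.2 kg. Origin at the shoulder (middle of the handle's lower end), z up along the handle, x across the blade's width, y through its thickness. Handle 44 x 22 x 70 mm (grip it across y), the lowest 8 mm a brass collar 46 x 23.5 mm. Blade 42 x 6 mm, down to z -80 mm. Same after a half turn about z. Starts upright in the stand.
- gauge_tip (a point): Middle of the blade's lower end, 80 mm below the shoulder along the gauge; the last 9 mm of the blade are slimmer, 38 x 4 mm.
- gauge_shoulder (a point): The gauge's shoulder: middle of the handle's lower end, the gauge's origin. At the start 35 mm above the stand's top, 95 mm above the table; it may lean 1 or 2 degrees in the pocket.
- stand: Pale wooden block, fixed, 75 (x) x 55 (y) x 60 mm high on a foot 85 x 65 mm; the pocket in its top is 44 mm in x, 7.5 mm in y, 45 mm deep, straight down. Origin at the middle of its underside, z up. The gauge standing in it has about the same yaw.
- stand_mouth (a point): Middle of the pocket's mouth, on the stand's top, 60 mm above the table.
- rack: Sloped wooden rack, fixed: a block 170 mm wide (y), 80 mm deep, 95 mm high on a base 135 x 170 mm, tipped so that its top looks up and towards the rack's -x (the robot). Origin on the table under the base's middle, z up. Three slots in a row along y, 50 mm apart, sunk square into the sloped top, 35 degrees from vertical: the way in is (0.574, 0, -0.819) in the rack's frame.
- mouth_left (a point): Middle of the left (+y) slot's mouth, level with the sloped top: at (-24.5, 50, 108.8) mm in the rack's frame. Slot 10 mm across (rack's y) by 48 mm (along (0.819, 0, 0.574) of the rack), edges sharp. The shoulder of a gauge fully home lies here.
- floor_left (a point): The point 80 mm down the left (+y) slot from its mouth, just above its floor. A gauge fully home has its tip here. In two of the slots, different ones each time, a hidden strip of hard wood narrows the slot to under the blade's thickness and stops it early, in one 24 mm and in the other 48 mm below the mouth; the third slot is clear.
- mouth_middle (a point): Middle of the middle slot's mouth, level with the sloped top: at (-24.5, 0, 108.8) mm in the rack's frame. Slot 10 mm across (rack's y) by 48 mm (along (0.819, 0, 0.574) of the rack), edges sharp. The shoulder of a gauge fully home lies here.
- floor_middle (a point): The point 80 mm down the middle slot from its mouth, just above its floor. A gauge fully home has its tip here. In two of the slots, different ones each time, a hidden strip of hard wood narrows the slot to under the blade's thickness and stops it early, in one 24 mm and in the other 48 mm below the mouth; the third slot is clear.
- mouth_right (a point): Middle of the right (-y) slot's mouth, level with the sloped top: at (-24.5, -50, 108.8) mm in the rack's frame. Slot 10 mm across (rack's y) by 48 mm (along (0.819, 0, 0.574) of the rack), edges sharp. The shoulder of a gauge fully home lies here.
- floor_right (a point): The point 80 mm down the right (-y) slot from its mouth, just above its floor. A gauge fully home has its tip here. In two of the slots, different ones each time, a hidden strip of hard wood narrows the slot to under the blade's thickness and stops it early, in one 24 mm and in the other 48 mm below the mouth; the third slot is clear.
- glass_jar: Glass jar with a lid, 72 mm across, 108 mm high, loose bystander on the right of the rack, about 150 mm from its middle. Origin at the middle of its underside, z up.
- needle_bottle: Slim white bottle with a needle cap, 32 mm across, 135 mm high, loose bystander in front of the rack's left end. Origin at the middle of its underside, z up.
- medium_bottle: Small white bottle, 39 mm across, 94 mm high, loose bystander between the stand and the rack. Origin at the middle of its underside, z up.
Not all that is in view belongs to the job. Leave any blue look-alike of the gauge alone. Of the things that look like the rack, the larger one is meant.

How it is judged (in metres and radians):
On the way, in this order (a step that is already met when the one before it is completed fails the run):
1. the gauge has been drawn out of its stand: its tip is more than 60 mm from the pocket's mouth (distance between gauge_tip and stand_mouth above 0.06 m), for 0.2 s.
2. the gauge is tried in the left slot: its tip at least about 18 mm down inside it (distance between gauge_tip and floor_left below 0.062 m and distance between gauge_shoulder and mouth_left below 0.068 m and y of gauge_tip in the frame of rack between 0.042 and 0.058 m), for 0.1 s.
3. the gauge is tried in the middle slot: its tip at least about 18 mm down inside it (distance between gauge_tip and floor_middle below 0.062 m and distance between gauge_shoulder and mouth_middle below 0.068 m and y of gauge_tip in the frame of rack between -0.008 and 0.008 m), for 0.1 s.
4. the gauge is tried in the right slot: its tip at least about 18 mm down inside it (distance between gauge_tip and floor_right below 0.062 m and distance between gauge_shoulder and mouth_right below 0.068 m and y of gauge_tip in the frame of rack between -0.058 and -0.042 m), for 0.1 s.
At the end, for the whole second after the job is handed in: The gauge rests, released and still, fully home in the slot that takes it: its tip within 12 mm of the point 80 mm down that slot and its shoulder within 12 mm of that slot's mouth. The jar and both bottles stand upright within 30 mm of where they began (((distance between gauge_tip and floor_left below 0.012 m and distance between gauge_shoulder and mouth_left below 0.012 m) or (distance between gauge_tip and floor_middle below 0.012 m and distance between gauge_shoulder and mouth_middle below 0.012 m) or (distance between gauge_tip and floor_right below 0.012 m and distance between gauge_shoulder and mouth_right below 0.012 m)) and linear speed of gauge below 0.02 m/s and angle between each of glass_jar, needle_bottle, medium_bottle's own z axis and vertical below 0.2 rad); the robot touches nothing.
It fails at once if the glass jar is shifted more than 30 mm or tipped (distance of glass_jar from where it was at the start of the episode above 0.03 m or angle between glass_jar's own z axis and vertical above 0.35 rad).
It fails at once if the needle bottle is shifted more than 30 mm or tipped (distance of needle_bottle from where it was at the start of the episode above 0.03 m or angle between needle_bottle's own z axis and vertical above 0.35 rad).
It fails at once if the small medium bottle is shifted more than 30 mm or tipped (distance of medium_bottle from where it was at the start of the episode above 0.03 m or angle between medium_bottle's own z axis and vertical above 0.35 rad).
It also fails if it takes over 51 s, if anything falls off the work surface, if the arm or the gripper's body presses on something with over 40 N, if the wrist force passes 120 N, or if a joint passes its speed limit or range.

## Working session

There is one attempt and no reset: what is moved stays moved. The work goes in short steps, Python scripts to look and compute and a shell command to move; the robot and the scene stay as the last step left them, time stands still between calls to the robot, and variables do not carry over. Pictures are saved under pics/ and viewed, and the job is handed in when it is done.

```bash
mkdir -p pics; ls; python3 - <<'E'
from cell import status, grab_frame, camera_info, arm
import cv2
s=status.observe()
print({k:s[k] for k in s})
for n in ["scene","top","wrist"]:
    c=camera_info(n); print(n,c)
    f=grab_frame(n); cv2.imwrite(f"pics/{n}0.png",f[:,:,::-1])
E
```

```text
pics
{'time': 0.0, 'q': array([-1.36500965e+00,  2.76614358e-01,  1.50615517e+00,  2.74880653e-05,
        1.36070519e+00, -1.21005407e-01]), 'joint_vel': array([-0.00102296, -0.00102429,  0.00040761,  0.0008538 ,  0.00092621,
        0.00081946]), 'joint_efforts': array([-6.06901631e-04, -4.16780734e+01, -2.45806414e+01, -5.83428209e-05,
        1.08449988e-02,  6.20628924e-06]), 'position': array([ 184.4691522 , -544.03749071,  230.41989745]), 'tcp_rot': array([-3.09789335e+00, -5.10727727e-01,  8.30515843e-05]), 'ft_force': array([-0.10938974, -0.43588914,  0.12244293]), 'ft_torque': array([-0.04883709,  0.00784509, -0.025941  ]), 'grip_width': 0.9987855743776655}
scene {'K': array([[363.76825748,   0.        , 315.78527781],
       [  0.        , 363.76825748, 201.63356522],
       [  0.        ,   0.        ,   1.        ]]), 'R': array([[-0.87822726, -0.47777286, -0.02121248],
       [-0.32126095,  0.62222723, -0.71388001],
       [ 0.35427148, -0.62013415, -0.69994668]]), 't': array([371.88479116, 351.44979665, 844.28267777])}
top {'K': array([[376.83176157,   0.        , 314.00142627],
       [  0.        , 376.83176157, 201.07171679],
       [  0.        ,   0.        ,   1.        ]]), 'R': array([[-1.50682685e-02, -9.99886000e-01,  9.66400738e-04],
       [-9.85872449e-01,  1.46958203e-02, -1.66851872e-01],
       [ 1.66818649e-01, -3.46691668e-03, -9.85981500e-01]]), 't': array([-189.22580766,  530.9634398 , 1061.83479592])}
wrist {'K': array([[340.6752219 ,   0.        , 321.13801706],
       [  0.        , 340.6752219 , 196.06067713],
       [  0.        ,   0.        ,   1.        ]]), 'R': array([[ 0.32013893, -0.94736945, -0.00148353],
       [-0.89440965, -0.30275804,  0.3291944 ],
       [-0.31231787, -0.10406106, -0.944261  ]]), 't': array([-575.34536468,  -41.10162868,  382.11343317])}
```

View pics/scene0.png

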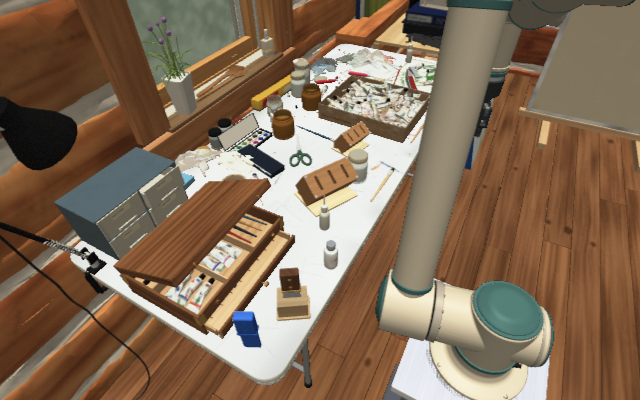

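View pics/top0.png

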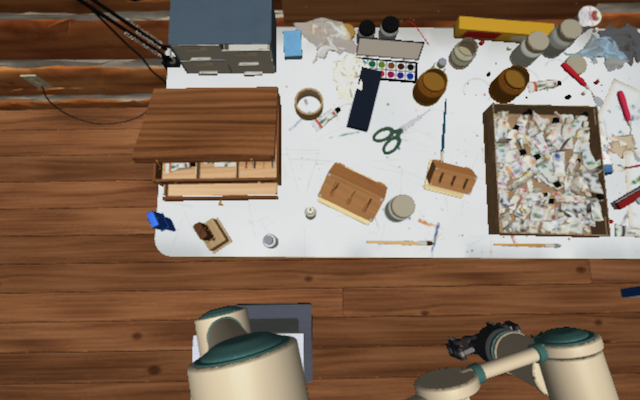

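View pics/wrist0.png

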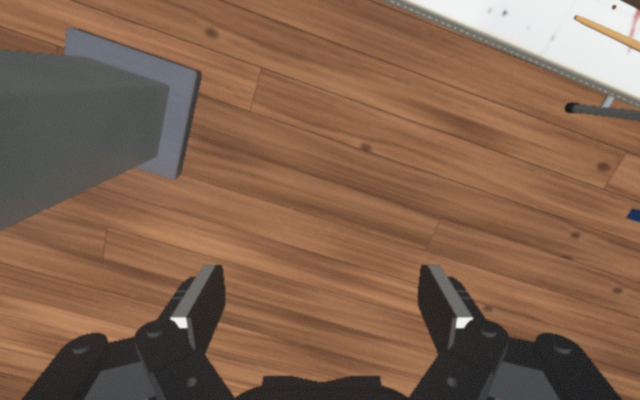

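Candidates for the gauge: a brown handle in the pale stand (scene 289,280; top 205,231), and a blue look-alike (scene 246,328; top 160,220), which I rule out. Candidates for the rack: the larger one (top 352,192; scene 326,180) and the small one (top 450,177), which I also rule out. Next I'll take close crops to check.

```bash
python3 - <<'E'
import cv2,numpy as np
t=cv2.imread('pics/top0.png');s=cv2.imread('pics/scene0.png')
def crop(im,x0,y0,w,h,k,name):
    c=cv2.resize(im[y0:y0+h,x0:x0+w],None,fx=k,fy=k,interpolation=cv2.INTER_CUBIC)
    for x in range((x0+9)//10*10,x0+w,10):
        cv2.line(c,((x-x0)*k,0),((x-x0)*k,4 if x%50 else 10),(0,0,255),1)
        if x%20==0: cv2.putText(c,str(x),((x-x0)*k,18),0,.4,(0,0,255),1)
    for y in range((y0+9)//10*10,y0+h,10):
        cv2.line(c,(0,(y-y0)*k),(4,(y-y0)*k),(0,0,255),1)
        if y%20==0: cv2.putText(c,str(y),(6,(y-y0)*k+4),0,.4,(0,0,255),1)
    cv2.imwrite('pics/'+name,c)
crop(t,180,205,110,60,7,'c1.png')
crop(t,300,150,125,85,6,'c2.png')
crop(s,265,255,80,75,7,'c3.png')
crop(s,285,145,95,90,6,'c4.png')
E
```

```text
(no output)
```

View pics/c1.png

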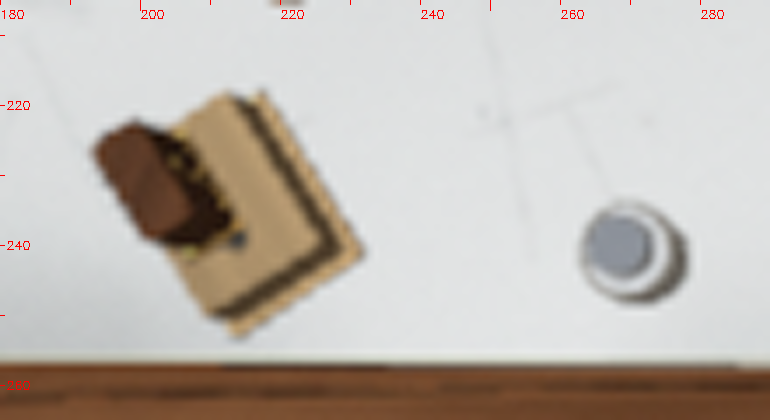

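View pics/c2.png

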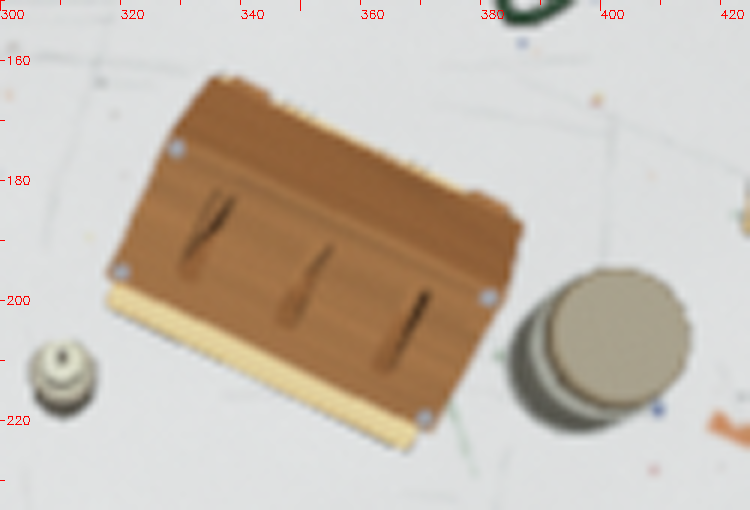

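View pics/c3.png

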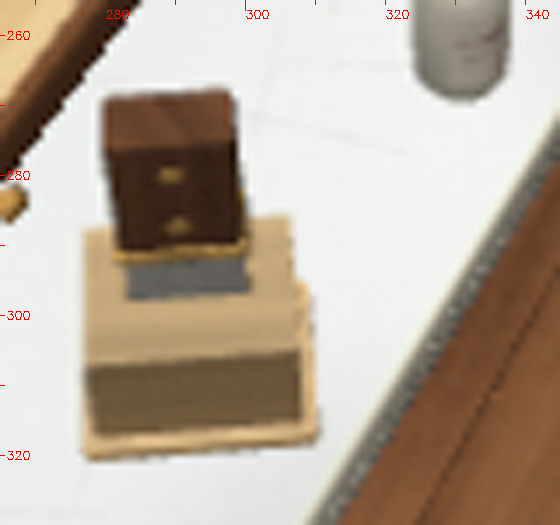

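View pics/c4.png

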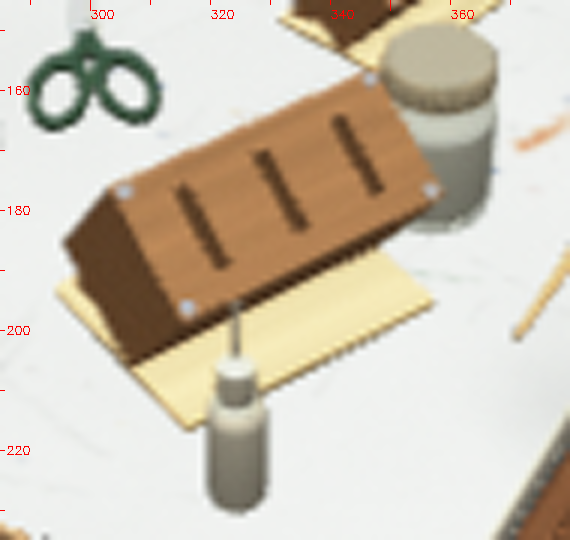

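```bash
cat > h.py <<'E'
import numpy as np, cv2
from scipy.optimize import least_squares
from scipy.spatial.transform import Rotation as Ro
from cell import status, grab_frame, camera_info, arm
def proj(c,X):
    X=np.atleast_2d(X); p=(c['R']@X.T).T+c['t']; p=p@c['K'].T; return p[:,:2]/p[:,2:]
def T(p,yaw,P):
    c,s=np.cos(yaw),np.sin(yaw); return np.array(P)@np.array([[c,s,0],[-s,c,0],[0,0,1]])+np.array([p[0],p[1],0])
def back(c,uv,z):
    d=c['R'].T@np.linalg.solve(c['K'],np.array([uv[0],uv[1],1.])); o=-c['R'].T@c['t']; return o+d*(z-o[2])/d[2]
def fit(obs,x0):
    f=lambda v: np.concatenate([(proj(c,T(v[:2],v[2],P))-np.array(U)).ravel() for c,P,U in obs])
    r=least_squares(f,x0,x_scale=[10,10,.1],loss='soft_l1'); return r.x,f(r.x).reshape(-1,2)
E
python3 - <<'E'
from h import *
np.set_printoptions(precision=2,suppress=True)
t=camera_info('top');s=camera_info('scene')
# stand corners A(+x far),B,C,D
A,B,C,D=[37.5,-27.5,60],[-37.5,-27.5,60],[-37.5,27.5,60],[37.5,27.5,60]
g=back(t,(208,235),60);print(g)
for P in ([A,B,C,D],[D,C,B,A]):
  for yaw in np.radians([30,60,-30,-60,120,-120]):
    x,r=fit([(t,P[:3],[(212.6,218.1),(226.4,239.7),(209.6,250)]),(s,P,[(277.1,287.9),(306.4,285.7),(307.9,305.3),(277.4,306.7)])],[g[0],g[1],yaw])
    print(x[:2],np.degrees(x[2]),abs(r).max())
e=np.array([.819,0,.574])*24
P=[]
for y in (50,0,-50):
    m=np.array([-24.5,y,108.8]); P+= [m+e,m-e]
ut=[(337.3,182.5),(331.3,195.8),(354,191.7),(348.3,204),(370.3,198.8),(364,212)]
us=[(315.5,176.5),(322.2,189.7),(328.7,170.5),(335.3,183),(341.7,164.7),(347.8,177.2)]
g=back(t,(350,198),108)
for o in ([(t,P,ut)],[(s,P,us)],[(t,P,ut),(s,P,us)]):
    x,r=fit(o,[g[0],g[1],-.4]); print('rack',x[:2],np.degrees(x[2]),'\n',r)
print('needle',back(t,(310.3,209),135),back(t,(310.5,216),0))
print('medium',back(t,(268,240),94),back(s,(331,264),5))
print('jar',back(t,(403,206),108))
E
```

```text
[431.89 106.55  60.  ]
[433.91  99.31] 32.81135636690959 0.889127142353459
[433.91  99.31] 32.81134918108767 0.8891256489951047
[433.91  99.31] 32.81134942668258 0.8891257618800523
[433.91  99.31] 32.81135353645509 0.889126577485797
[433.91  99.31] 32.81135139236857 0.889126104246202
[433.91  99.31] 32.81134537586147 0.8891248999587447
[458.59  57.74] 26.917666819652002 36.98248712551759
[458.59  57.74] 26.91894886952247 36.98248802512575
[433.83  98.24] -36.67153691947205 31.244696721980148
[458.59  57.74] 26.918708745174655 36.98248799408185
[434.37  98.94] 103.9151153272976 28.74412805313537
[433.83  98.24] -36.67153701844357 31.244696672124036
rack [ 547.63 -310.02] -27.19320478895024 
 [[ 0.58 -0.17]
 [-0.12  0.93]
 [ 0.32 -1.45]
 [-1.04  0.53]
 [ 0.57 -0.58]
 [-0.55  0.39]]
rack [ 544.86 -305.7 ] -27.840252643707302 
 [[-0.4  -0.39]
 [ 0.18  0.1 ]
 [-0.29 -0.36]
 [ 0.33  0.58]
 [-0.41 -0.33]
 [ 0.64  0.37]]
rack [ 546.74 -308.99] -27.631983231853486 
 [[ 0.26  0.03]
 [-0.53  1.07]
 [-0.06 -1.13]
 [-1.51  0.8 ]
 [ 0.13 -0.13]
 [-1.07  0.78]
 [-0.39 -1.16]
 [ 0.22 -0.72]
 [-0.34 -1.13]
 [ 0.3  -0.25]
 [-0.52 -1.1 ]
 [ 0.54 -0.46]]
needle [ 491.36 -186.59  135.  ] [ 489.82 -186.      0.  ]
medium [412.85 -68.62  94.  ] [409.72 -64.81   5.  ]
jar [ 499.9  -442.39  108.  ]
```

The crops confirm it: the brown handle with a brass collar stands in the pale stand, and the larger rack has three slots. Fitted poses: stand (434, 99) yaw 33°, rack (547, -309) yaw about -27.6°. I'll move over the gauge.

```bash
python3 -m inch '[{"slide":[0.211,-0.252,-0.015],"turn":[0,0,0]},{"slide":[0.211,-0.252,-0.015],"turn":[0,0,0]},{"slide":[0.211,-0.252,-0.015],"turn":[0,0,0]},{"slide":[0.211,-0.252,-0.015],"turn":[0,0,0]},{"slide":[0.211,-0.252,-0.015],"turn":[0,0,0]},{"slide":[0.211,-0.252,-0.015],"turn":[0,0,0]},{"slide":[0.211,-0.252,-0.015],"turn":[0,0,0]},{"slide":[0.211,-0.252,-0.015],"turn":[0,0,0]},{"slide":[0.211,-0.252,-0.015],"turn":[0,0,0]},{"slide":[0.211,-0.252,-0.015],"turn":[0,0,0]},{"slide":[0.211,-0.252,-0.015],"turn":[0,0,0]},{"slide":[0.211,-0.252,-0.015],"turn":[0,0,0]},{"slide":[0.211,-0.252,-0.015],"turn":[0,0,0]},{"slide":[0.211,-0.252,-0.015],"turn":[0,0,0]},{"slide":[0,0,0],"turn":[0,0,-0.117]},{"slide":[0,0,0],"turn":[0,0,-0.117]},{"slide":[0,0,0],"turn":[0,0,0]}]' -1 80
cat > look.py <<'E'
import sys
from h import *
def look(name,fn,draw=[]):
    c=camera_info(name); s=status.observe(); f=grab_frame(name)[:,:,::-1].copy()
    cv2.imwrite('pics/'+fn,f); np.savez('pics/'+fn+'.npz',p=s['position'],r=s['tcp_rot'],**c); return c,s,f
if __name__=='__main__':
    c,s,f=look(sys.argv[1],sys.argv[2]); print(s['time'],s['position'],s['tcp_rot'],s['q'],s['ft_force'])
E
python3 look.py wrist w1.png
```

```text
time: 2.28
position: [434.1, 99.0, 262.5]
tcp_rot: [-3.014, -0.885, 0.001]
ft_force: [-0.2, 0.2, -0.1]
grip_width: 0.999
2.275 [434.10882227  99.04202373 262.48915925] [-3.01442317e+00 -8.84695047e-01  1.06385077e-03] [ 6.79092315e-02  6.00593127e-02  1.69957844e+00 -1.21781750e-04
  1.38262208e+00  1.06778593e+00] [-0.21255093  0.19839733 -0.05376476]
```

View pics/w1.png

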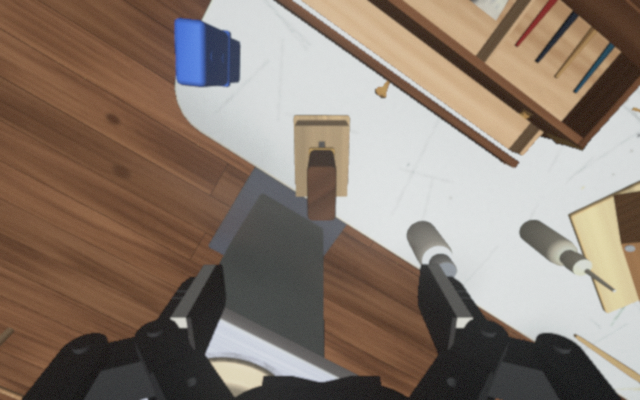

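```bash
python3 - <<'E'
from h import *
d=np.load('pics/w1.png.npz'); c={k:d[k] for k in 'KRt'}
f=cv2.imread('pics/w1.png')
k=7;x0,y0=280,105
im=cv2.resize(f[y0:y0+125,x0:x0+90],None,fx=k,fy=k,interpolation=cv2.INTER_CUBIC)
def poly(P,col):
    p=proj(c,T((434,99.3),np.radians(32.8),P)); p=((p-[x0,y0]+.5)*k).astype(int)
    cv2.polylines(im,[p],True,col,1)
R=lambda a,b,z:[[a/2,b/2,z],[-a/2,b/2,z],[-a/2,-b/2,z],[a/2,-b/2,z]]
poly(R(75,55,60),(0,255,0)); poly(R(44,22,165),(0,255,255));poly(R(46,23.5,95),(255,0,255));poly(R(44,7.5,60),(255,0,0))
im=cv2.resize(im,None,fx=.68,fy=.68)
cv2.imwrite('pics/w1c.png',im)
E
```

```text
(no output)
```

View pics/w1c.png

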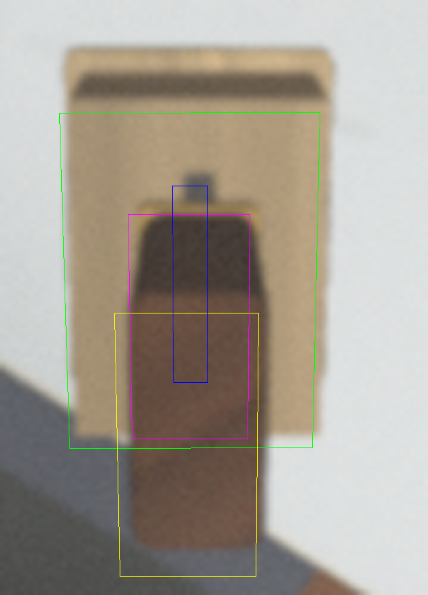

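The stand and handle are about 3 mm further along tool +x and 1.7 mm along +y than my model; the yaw matches. I'll correct, descend and grip.

```bash
python3 -m inch '[{"slide":[0.02,0.011,0.2475],"turn":[0,0,0]},{"slide":[0,0,0.2475],"turn":[0,0,0]},{"slide":[0,0,0.2475],"turn":[0,0,0]},{"slide":[0,0,0.2475],"turn":[0,0,0]},{"slide":[0,0,0],"turn":[0,0,0]}]' -1 80
python3 -m inch '[{"slide":[0,0,0],"turn":[0,0,0]},{"slide":[0,0,0],"turn":[0,0,0]},{"slide":[0,0,0],"turn":[0,0,0]},{"slide":[0,0,0],"turn":[0,0,0]},{"slide":[0,0,0],"turn":[0,0,0]}]' 1 60
python3 look.py wrist w2.png
```

```text
time: 2.95
position: [435.3, 98.6, 112.2]
tcp_rot: [-3.014, -0.883, 0.01]
ft_force: [0.3, -0.2, 0.4]
grip_width: 1.0
time: 3.58
position: [438.0, 99.7, 115.3]
tcp_rot: [-3.014, -0.885, -0.002]
ft_force: [-1.6, 1.6, 7.1]
grip_width: 0.248
3.575 [438.01977651  99.67238662 115.32524556] [-3.01356066e+00 -8.84890589e-01 -2.30655236e-03] [6.77285692e-02 1.90130538e-01 1.94211753e+00 1.29773859e-03
 1.00808364e+00 1.06661668e+00] [-1.6436664   1.58071239  7.06367   ]
```

View pics/w2.png

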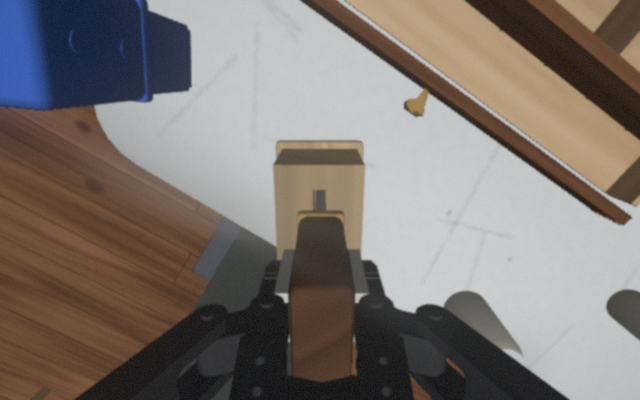

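Gripped at about 21 mm. Now lift and carry, then yaw and tilt.

```bash
python3 -m inch '[{"slide":[0,0,-0.15],"turn":[0,0,0]},{"slide":[0,0,-0.25],"turn":[0,0,0]},{"slide":[0,0,-0.3],"turn":[0,0,0]},{"slide":[0,0,-0.3],"turn":[0,0,0]},{"slide":[-0.14,0.2384,0],"turn":[0,0,0]},{"slide":[-0.14,0.2384,0],"turn":[0,0,0]},{"slide":[-0.14,0.2384,0],"turn":[0,0,0]},{"slide":[-0.14,0.2384,0],"turn":[0,0,0]},{"slide":[-0.14,0.2384,0],"turn":[0,0,0]},{"slide":[-0.14,0.2384,0],"turn":[0,0,0]},{"slide":[-0.14,0.2384,0],"turn":[0,0,0]}]'
python3 -m inch '[{"slide":[0,0,0],"turn":[0,0,0.168]},{"slide":[0,0,0],"turn":[0,0,0.168]},{"slide":[0,0,0],"turn":[0,0,0.168]},{"slide":[0,0,0],"turn":[0,0,0.168]},{"slide":[0,0,0],"turn":[0,0,0.168]},{"slide":[0,0,0],"turn":[0,0,0.168]},{"slide":[0,0,0],"turn":[0,0.146,0]},{"slide":[0,0,0],"turn":[0,0.146,0]},{"slide":[0,0,0],"turn":[0,0.146,0]},{"slide":[0,0,0],"turn":[0,0.146,0]},{"slide":[0,0,0],"turn":[0,0,0]}]'
python3 look.py wrist w3.png;python3 look.py scene s3.png
```

```text
time: 5.0
position: [449.3, -192.2, 264.2]
tcp_rot: [-3.014, -0.886, 0.0]
ft_force: [0.2, 0.3, -2.4]
grip_width: 0.25
time: 6.38
position: [444.9, -187.9, 260.2]
tcp_rot: [2.789, -0.688, 0.867]
ft_force: [0.2, 0.3, -2.3]
grip_width: 0.248
6.375 [ 444.90835602 -187.86228872  260.2137934 ] [ 2.78850459 -0.68849931  0.86680828] [-0.59055109 -0.17314012  2.08177219  0.10316993  0.63570894  1.40018098] [ 0.19044755  0.2994091  -2.26136856]
6.425 [ 448.00503872 -189.96332193  263.26525827] [ 2.78472527 -0.68727599  0.8733535 ] [-0.59040907 -0.17110467  2.07511215  0.10285231  0.63503179  1.400443  ] [ 0.65534312 -0.36726248 -0.62851964]
```

View pics/w3.png

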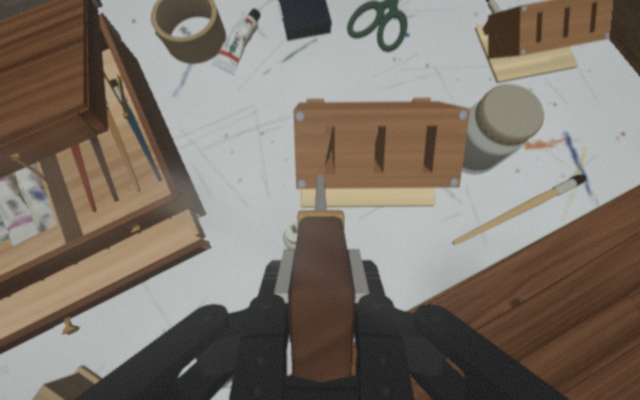

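View pics/s3.png

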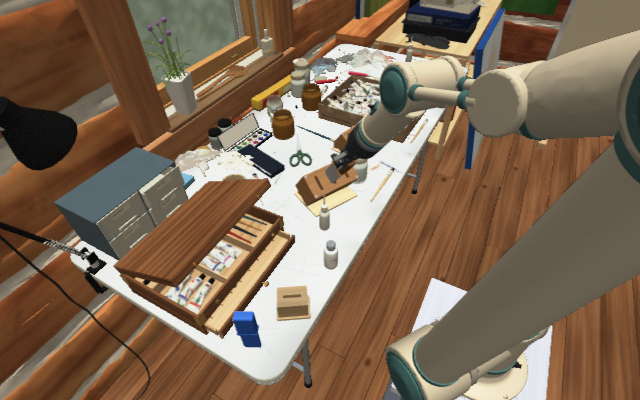

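```bash
cat > ov.py <<'E'
from h import *
import sys
Ux=np.array([.819,0,.574]);A=np.array([.574,0,-.819])
def slots():
    out=[]
    for y in (50,0,-50):
        m=np.array([-24.5,y,108.8])
        out.append([m+a*24*Ux+np.array([0,b*5,0]) for a,b in ((1,1),(1,-1),(-1,-1),(-1,1))])
    return out
def load(fn):
    d=np.load('pics/'+fn+'.npz'); return {k:d[k] for k in 'KRt'},d['p'],Ro.from_rotvec(d['r']),cv2.imread('pics/'+fn)
def overlay(fn,rack,box,k,out,g=(0,0,20),grot=(0,0,0)):
    c,p,R,f=load(fn); x0,y0,w,h=box
    im=cv2.resize(f[y0:y0+h,x0:x0+w],None,fx=k,fy=k,interpolation=cv2.INTER_CUBIC)
    def pl(X,col):
        q=proj(c,X); q=((q-[x0,y0]+.5)*k).astype(int); cv2.polylines(im,[q],True,col,1)
    if rack is not None:
        for s in slots(): pl(T(rack[:2],np.radians(rack[2]),s),(0,255,0))
    if g is not None:
        Gr=Ro.from_rotvec(np.radians(grot))
        tool=lambda P: R.apply(Gr.apply(np.array(P,float))+np.array(g))+p
        r=lambda a,b,z:[[a/2,b/2,z],[-a/2,b/2,z],[-a/2,-b/2,z],[a/2,-b/2,z]]
        pl(tool(r(46,23.5,0)),(255,0,255)); pl(tool(r(42,6,0)),(0,255,255));pl(tool(r(42,6,71)),(0,255,255)); pl(tool(r(38,4,80)),(255,255,0)); pl(tool(r(44,22,-70)),(255,0,255))
    for x in range((x0+9)//10*10,x0+w,10): cv2.putText(im,str(x),((x-x0)*k,10),0,.3,(0,0,255),1)
    for y in range((y0+9)//10*10,y0+h,10): cv2.putText(im,str(y),(0,(y-y0)*k+4),0,.3,(0,0,255),1)
    cv2.imwrite('pics/'+out,im)
E
python3 - <<'E'
from ov import *
overlay('w3.png',(546.7,-309,-27.6),(285,90,195,140),4,'w3c.png')
E
```

```text
(no output)
```

View pics/w3c.png

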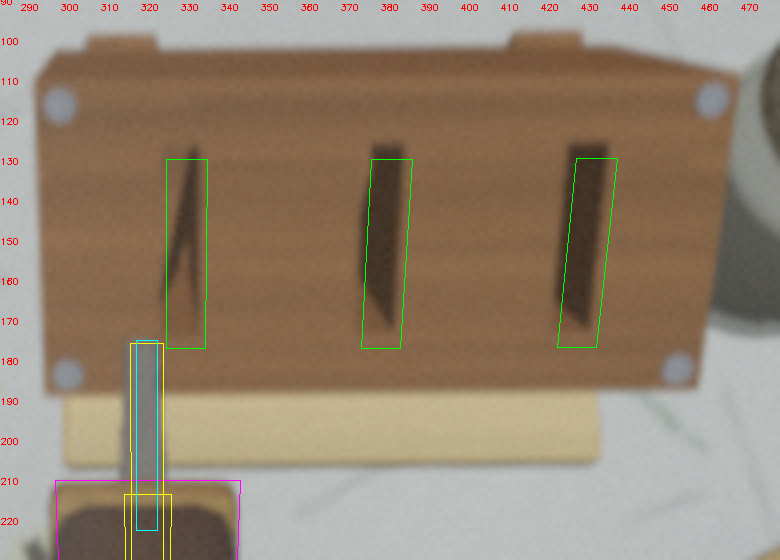

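```bash
python3 look.py wrist w4.png; python3 - <<'E'
from ov import *
overlay('w4.png',(546.7,-309,-27.6),(285,90,195,140),4,'w4c.png')
E
```

```text
6.475 [ 450.19458022 -191.42492692  265.31792041] [ 2.78198745 -0.68647268  0.87828889] [-0.59036653 -0.16964011  2.07078302  0.10292667  0.63398121  1.40039263] [ 0.31786268 -0.4496663  -0.4504243 ]
```

View pics/w4c.png

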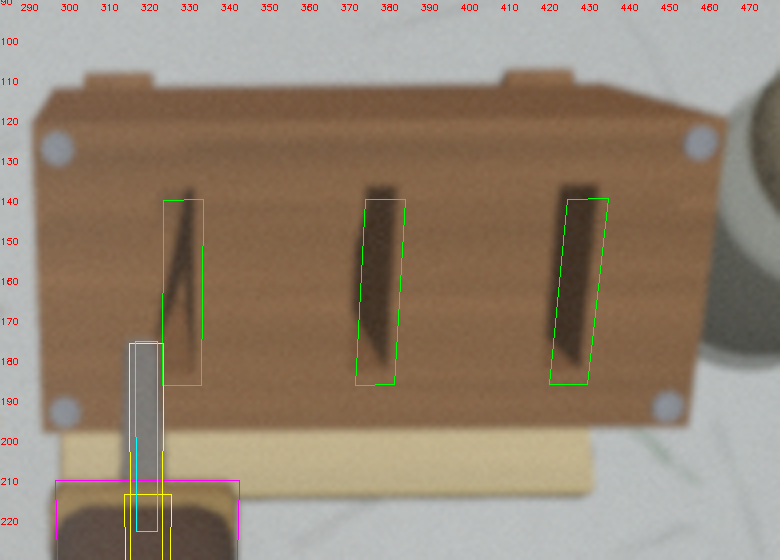

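```bash
python3 - <<'E'
from ov import *
c,p,R,f=load('w4.png')
s=slots()
P=[s[0][1],s[0][2],s[1][1],s[1][2],s[2][0],s[2][1],s[2][2]]
U=np.array([(194,189),(194,373),(396,188),(386,367),(559,187),(598,187),(581,367)])/4+[285,90]-.5
x,r=fit([(c,P,U)],[547,-309,-.48]); print(x[:2],np.degrees(x[2]));print(r.round(2))
e=np.array([.819,0,.574])*24
Q=[]
for y in (50,0,-50):
    m=np.array([-24.5,y,108.8]); Q+= [m+e,m-e]
us=[(315.5,176.5),(322.2,189.7),(328.7,170.5),(335.3,183),(341.7,164.7),(347.8,177.2)]
ut=[(337.3,182.5),(331.3,195.8),(354,191.7),(348.3,204),(370.3,198.8),(364,212)]
x,r=fit([(c,P,U),(camera_info('scene'),Q,us),(camera_info('top'),Q,ut)],[547,-309,-.48]); print(x[:2],np.degrees(x[2]));print(r.round(2))
overlay('w4.png',(550.2,-308.5,-27.6),(285,90,195,140),4,'w4d.png',g=(0,-.8,20))
E
```

```text
[ 550.78724486 -308.73555163] -27.24011129006106
[[ 0.22 -0.24]
 [ 0.01  0.14]
 [ 0.17 -0.4 ]
 [ 0.2   1.23]
 [-0.27 -0.47]
 [ 0.05 -0.55]
 [-0.41  0.82]]
[ 550.23748083 -308.68937711] -27.12141631556939
[[ 0.46  0.31]
 [ 0.31  0.7 ]
 [ 0.42  0.06]
 [ 0.52  1.69]
 [-0.01 -0.09]
 [ 0.31 -0.19]
 [-0.09  1.18]
 [-1.34 -1.37]
 [-0.64 -0.99]
 [-1.36 -1.4 ]
 [-0.65 -0.58]
 [-1.63 -1.44]
 [-0.49 -0.85]
 [ 0.06 -1.06]
 [-0.61  0.05]
 [-0.2  -2.38]
 [-1.53 -0.37]
 [ 0.06 -1.53]
 [-1.03 -0.54]]
```

View pics/w4d.png

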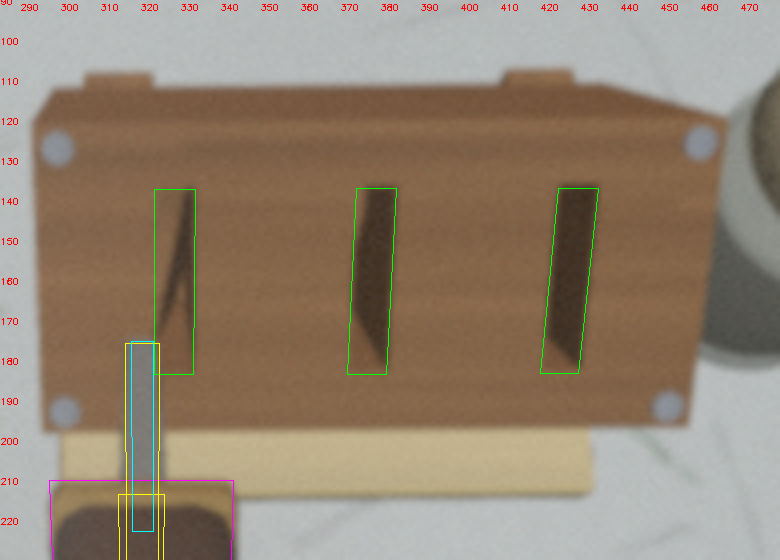

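```bash
cat > goal.py <<'E'
# usage: goal.py slot_y depth_of_tip(mm, + inside) [dx dy gauge offset in tool]
from ov import *
rack=(550.5,-308.6,np.radians(-27.5))
def goal(y,depth,g=(0,-.4,20)):
    m=T(rack[:2],rack[2],[[-24.5,y,108.8]])[0]
    rz=Ro.from_euler('z',rack[2]).as_matrix()
    M=rz@np.column_stack([Ux,[0,-1,0],A])
    tip=m+rz@A*depth
    return tip-M@(np.array(g)+[0,0,80]),Ro.from_matrix(M)
if __name__=='__main__':
    y,d=float(sys.argv[1]),float(sys.argv[2])
    pg,Rg=goal(y,d); s=status.observe(); R=Ro.from_rotvec(s['tcp_rot'])
    print('t',s['time'],'F',R.inv().apply(s['ft_force']).round(1),'turn deg',np.degrees((R.inv()*Rg).as_rotvec()).round(2),'share',(np.degrees((R.inv()*Rg).as_rotvec())/60).round(4))
    dl=Rg.inv().apply(pg-s['position']); print('slide mm (goal axes)',dl.round(1),'share',(dl/150).round(4),'grip',round(s['grip_width'],3),'q',s['q'].round(2))
E
python3 -m inch '[{"slide":[0,0,0],"turn":[0,0,0]},{"slide":[0,0,0],"turn":[0,0,0]}]'; python3 goal.py 50 -12
```

```text
time: 6.78
position: [450.8, -191.7, 265.0]
tcp_rot: [2.782, -0.686, 0.879]
ft_force: [-0.1, -0.7, -2.8]
grip_width: 0.25
t 6.775 F [-1.4  0.7  2.4] turn deg [ 0.13 -0.03 -0.17] share [ 0.0021 -0.0005 -0.0028]
slide mm (goal axes) [ 6.9  8.1 83.5] share [0.0461 0.0537 0.5569] grip 0.25 q [-0.59 -0.17  2.07  0.1   0.63  1.4 ]
```

```bash
python3 -m inch '[{"slide":[0.046,0.054,0.14],"turn":[0,0,-0.003]},{"slide":[0,0,0.16],"turn":[0,0,0]},{"slide":[0,0,0.16],"turn":[0,0,0]},{"slide":[0,0,0.097],"turn":[0,0,0]},{"slide":[0,0,0],"turn":[0,0,0]},{"slide":[0,0,0],"turn":[0,0,0]}]'; python3 goal.py 50 -12; python3 look.py wrist w5.png;  python3 - <<'E'
from ov import *
overlay('w5.png',(550.5,-308.6,-27.5),(280,90,160,150),5,'w5c.png',g=(0,-.4,20))
E
```

```text
time: 7.52
position: [493.6, -223.2, 200.4]
tcp_rot: [2.782, -0.681, 0.879]
ft_force: [-0.1, 0.2, -1.1]
grip_width: 0.252
t 7.525 F [-0.8 -0.1  0.8] turn deg [ 0.13 -0.06  0.02] share [ 0.0021 -0.001   0.0003]
slide mm (goal axes) [ 1.  -0.1  0.6] share [ 0.0067 -0.0007  0.004 ] grip 0.252 q [-0.6  -0.01  2.12  0.16  0.43  1.33]
7.525 [ 493.5568792  -223.16529143  200.43903809] [ 2.78210083 -0.68139504  0.8787041 ] [-0.59753959 -0.00814623  2.11730188  0.1579181   0.42785913  1.33029281] [-0.12635038  0.15537625 -1.05521082]
```

View pics/w5c.png

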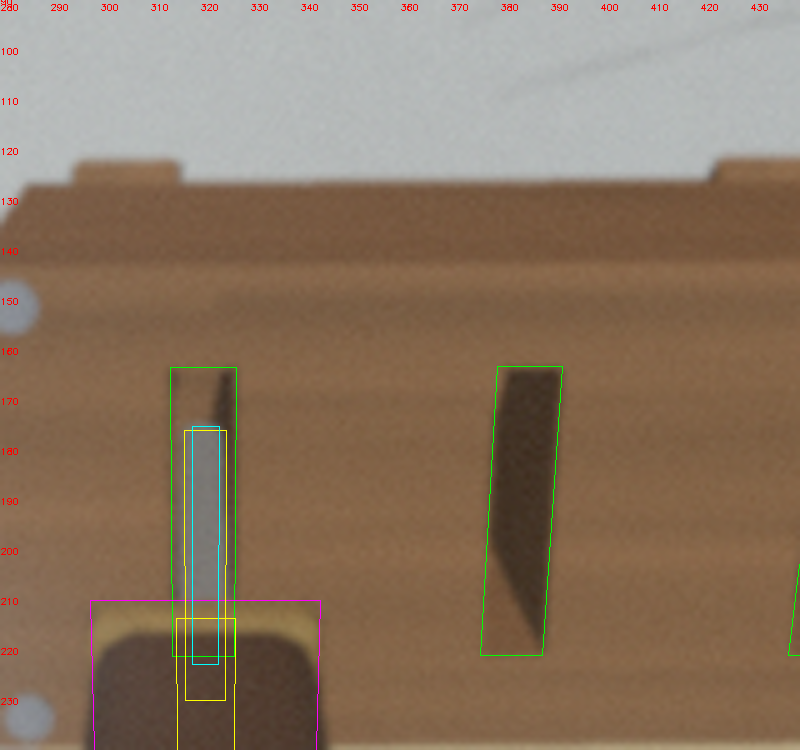

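Alignment is good; the blade sits centred over the left slot. Inserting.

```bash
python3 -m inch '[{"slide":[0.003,0,0.05],"turn":[0,0,0]},{"slide":[0,0,0.05],"turn":[0,0,0]},{"slide":[0,0,0.05],"turn":[0,0,0]},{"slide":[0,0,0.04],"turn":[0,0,0]},{"slide":[0,0,0.025],"turn":[0,0,0]},{"slide":[0,0,0],"turn":[0,0,0]}]'; python3 goal.py 50 20;python3 -m inch '[{"slide":[0,0,0.02],"turn":[0,0,0]},{"slide":[0,0,0.02],"turn":[0,0,0]},{"slide":[0,0,0.01],"turn":[0,0,0]}]'; python3 goal.py 50 28
```

```text
time: 8.32
position: [510.1, -231.9, 173.3]
tcp_rot: [2.783, -0.682, 0.877]
ft_force: [0.8, -0.2, -1.9]
grip_width: 0.254
t 8.325 F [-0.5 -0.2  2. ] turn deg [0.12 0.02 0.  ] share [0.0021 0.0004 0.    ]
slide mm (goal axes) [ 1.3 -0.2 -0.4] share [ 0.0088 -0.0016 -0.0024] grip 0.254 q [-0.59  0.06  2.13  0.18  0.35  1.31]
time: 8.7
position: [512.3, -232.3, 171.5]
tcp_rot: [2.781, -0.679, 0.882]
ft_force: [-40.8, 18.4, 50.0]
grip_width: 0.252
t 8.7 F [ -7.6   2.6 -66.6] turn deg [ 0.09 -0.21  0.11] share [ 0.0016 -0.0034  0.0018]
slide mm (goal axes) [0.6 0.4 4.9] share [0.0039 0.0026 0.0328] grip 0.252 q [-0.59  0.06  2.13  0.19  0.34  1.3 ]
```

The left slot is blocked at about 24 mm. Withdraw and go to the middle slot.

```bash
python3 -m inch '[{"slide":[0,0,-0.04],"turn":[0,0,0]},{"slide":[0,0,-0.12],"turn":[0,0,0]},{"slide":[0,0,-0.13],"turn":[0,0,0]},{"slide":[0,0,-0.02],"turn":[0,0,0]},{"slide":[0,0.11,0],"turn":[0,0,0]},{"slide":[0,0.11,0],"turn":[0,0,0]},{"slide":[0,0.113,0],"turn":[0,0,0]},{"slide":[0,0,0],"turn":[0,0,0]},{"slide":[0,0,0],"turn":[0,0,0]}]'; python3 goal.py 0 -12;python3 look.py wrist w6.png;  python3 - <<'E'
from ov import *
overlay('w6.png',(550.5,-308.6,-27.5),(250,90,160,150),5,'w6c.png',g=(0,-.4,20))
E
```

```text
time: 9.82
position: [467.1, -265.5, 205.1]
tcp_rot: [2.783, -0.682, 0.877]
ft_force: [-0.2, 0.2, -1.0]
grip_width: 0.25
t 9.825 F [-0.8 -0.   0.7] turn deg [ 0.12  0.04 -0.01] share [ 0.0019  0.0007 -0.0002]
slide mm (goal axes) [1.5 0.1 6.7] share [0.0103 0.0006 0.0448] grip 0.25 q [-0.75 -0.02  2.12  0.34  0.48  1.05]
9.825 [ 467.05812616 -265.51286781  205.13717208] [ 2.78333103 -0.68237137  0.87651378] [-0.75108426 -0.02168694  2.1152083   0.33613834  0.47756307  1.04629774] [-0.22564578  0.17073007 -1.0272255 ]
```

View pics/w6c.png

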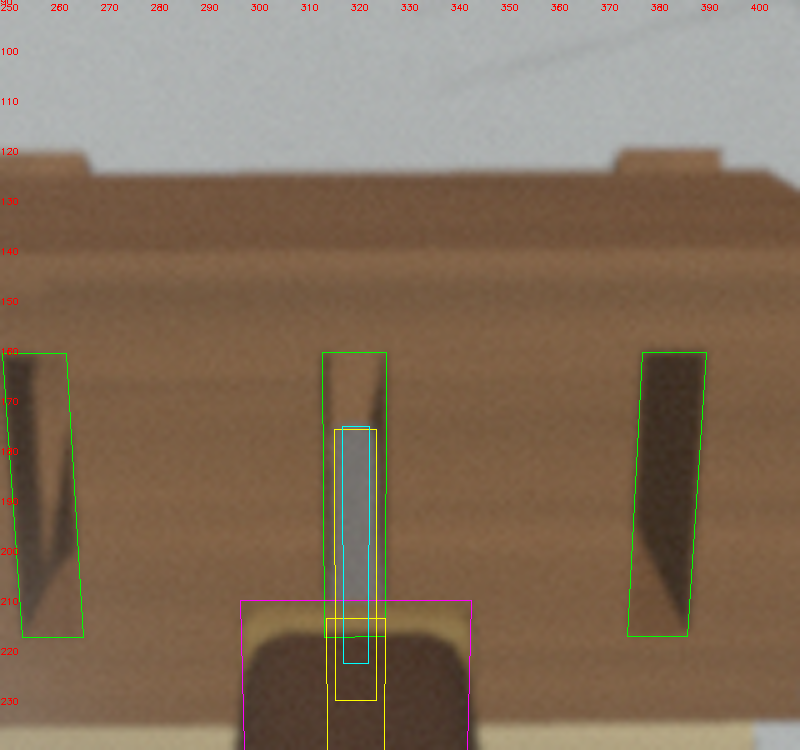

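The gauge hasn't slipped in the grip and is centred over the middle slot.

```bash
python3 -m inch '[{"slide":[0.008,0,0.06],"turn":[0,0,0]},{"slide":[0,0,0.06],"turn":[0,0,0]},{"slide":[0,0,0.06],"turn":[0,0,0]},{"slide":[0,0,0.05],"turn":[0,0,0]},{"slide":[0,0,0.03],"turn":[0,0,0]},{"slide":[0,0,0],"turn":[0,0,0]}]'; python3 goal.py 0 20;python3 -m inch '[{"slide":[0,0,0.02],"turn":[0,0,0]},{"slide":[0,0,0.015],"turn":[0,0,0]},{"slide":[0,0,0.01],"turn":[0,0,0]}]'; python3 goal.py 0 27
```

```text
time: 10.62
position: [487.8, -276.6, 174.0]
tcp_rot: [2.783, -0.682, 0.877]
ft_force: [0.5, 1.5, -1.5]
grip_width: 0.247
t 10.625 F [-1.1 -1.5  1.1] turn deg [ 0.12  0.03 -0.  ] share [ 0.0019  0.0004 -0.    ]
slide mm (goal axes) [ 0.1 -0.1 -0.3] share [ 0.001  -0.001  -0.0019] grip 0.247 q [-0.73  0.06  2.13  0.39  0.38  1.  ]
time: 11.0
position: [491.3, -278.5, 169.0]
tcp_rot: [2.782, -0.682, 0.878]
ft_force: [-0.1, -1.2, -0.7]
grip_width: 0.247
t 11.0 F [-0.   1.1  0.9] turn deg [ 0.13 -0.03  0.  ] share [ 0.0022 -0.0005  0.    ]
slide mm (goal axes) [-0.2 -0.2  0.4] share [-0.0013 -0.0015  0.0024] grip 0.247 q [-0.73  0.07  2.13  0.4   0.37  0.99]
```

Past 24 mm without contact. Continue to about 44 mm, then slowly.

```bash
python3 -m inch '[{"slide":[0,0,0.05],"turn":[0,0,0]},{"slide":[0,0,0.04],"turn":[0,0,0]},{"slide":[0,0,0.025],"turn":[0,0,0]},{"slide":[0,0,0.015],"turn":[0,0,0]},{"slide":[0,0,0.015],"turn":[0,0,0]},{"slide":[0,0,0.01],"turn":[0,0,0]}]'; python3 goal.py 0 50
```

```text
time: 11.75
position: [502.3, -283.7, 152.7]
tcp_rot: [2.781, -0.679, 0.882]
ft_force: [-32.9, 13.9, 39.1]
grip_width: 0.247
t 11.75 F [ -6.6   3.  -52.4] turn deg [ 0.11 -0.19  0.1 ] share [ 0.0019 -0.0032  0.0016]
slide mm (goal axes) [-0.8  0.2  3. ] share [-0.0056  0.0016  0.0202] grip 0.247 q [-0.72  0.11  2.14  0.45  0.32  0.94]
```

The middle slot is blocked at about 47 mm, so the right slot should be the clear one.

```bash
python3 -m inch '[{"slide":[0,0,-0.04],"turn":[0,0,0]},{"slide":[0,0,-0.12],"turn":[0,0,0]},{"slide":[0,0,-0.14],"turn":[0,0,0]},{"slide":[0,0,-0.13],"turn":[0,0,0]},{"slide":[0,0,-0.03],"turn":[0,0,0]},{"slide":[0,0.11,0],"turn":[0,0,0]},{"slide":[0,0.11,0],"turn":[0,0,0]},{"slide":[0,0.112,0],"turn":[0,0,0]},{"slide":[0,0,0],"turn":[0,0,0]},{"slide":[0,0,0],"turn":[0,0,0]}]'; python3 goal.py -50 -12;python3 look.py wrist w7.png;  python3 - <<'E'
from ov import *
overlay('w7.png',(550.5,-308.6,-27.5),(250,90,160,150),5,'w7c.png',g=(0,-.4,20))
E
```

```text
time: 13.0
position: [444.9, -309.9, 205.9]
tcp_rot: [2.784, -0.682, 0.877]
ft_force: [0.3, -1.1, -2.2]
grip_width: 0.25
t 13.0 F [-0.6  0.8  2.2] turn deg [ 0.09  0.05 -0.02] share [ 0.0015  0.0009 -0.0004]
slide mm (goal axes) [0.5 0.5 6.8] share [0.0031 0.0032 0.0455] grip 0.25 q [-0.89 -0.01  2.1   0.47  0.53  0.81]
13.0 [ 444.88367521 -309.89632384  205.85017152] [ 2.78379044 -0.68248277  0.87654274] [-0.89454726 -0.01036622  2.10198935  0.47197668  0.52891139  0.81008981] [ 0.2793431  -1.05927109 -2.17708384]
```

View pics/w7c.png

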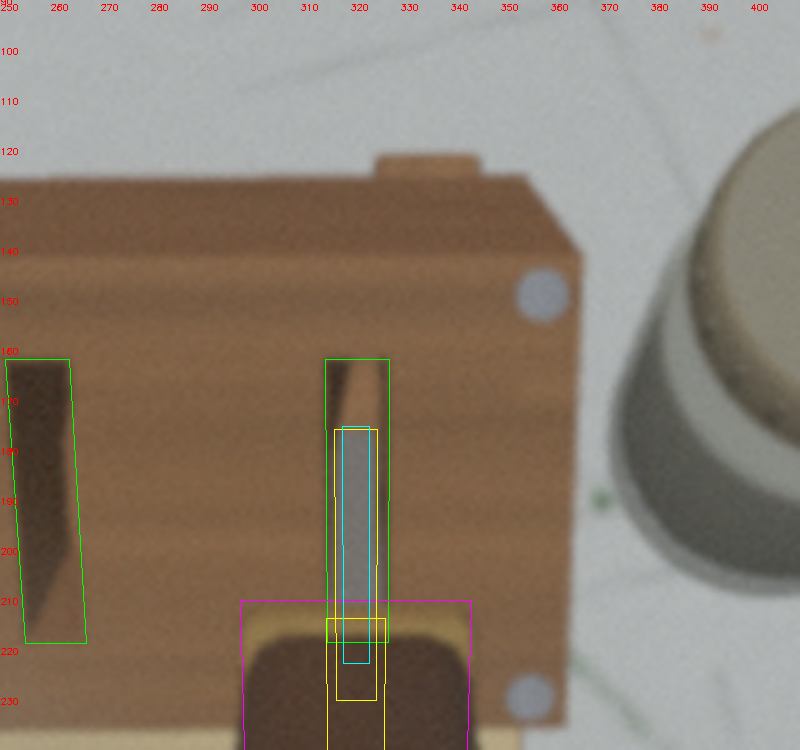

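```bash
python3 -m inch '[{"slide":[0.001,0.003,0.06],"turn":[0,0,0]},{"slide":[0,0,0.06],"turn":[0,0,0]},{"slide":[0,0,0.06],"turn":[0,0,0]},{"slide":[0,0,0.05],"turn":[0,0,0]},{"slide":[0,0,0.03],"turn":[0,0,0]},{"slide":[0,0,0.02],"turn":[0,0,0]},{"slide":[0,0,0.02],"turn":[0,0,0]},{"slide":[0,0,0.01],"turn":[0,0,0]}]'; python3 goal.py -50 28
```

```text
time: 14.05
position: [468.5, -323.3, 168.5]
tcp_rot: [2.782, -0.682, 0.878]
ft_force: [-0.2, -0.5, -0.9]
grip_width: 0.252
t 14.05 F [-0.5  0.5  0.7] turn deg [ 0.13 -0.03 -0.  ] share [ 0.0022 -0.0005 -0.    ]
slide mm (goal axes) [-0.4 -0.5  0.7] share [-0.0024 -0.0034  0.0046] grip 0.252 q [-0.87  0.08  2.12  0.55  0.42  0.73]
```

```bash
python3 -m inch '[{"slide":[0,0,0.05],"turn":[0,0,0]},{"slide":[0,0,0.04],"turn":[0,0,0]},{"slide":[0,0,0.025],"turn":[0,0,0]},{"slide":[0,0,0.02],"turn":[0,0,0]},{"slide":[0,0,0.015],"turn":[0,0,0]},{"slide":[0,0,0.01],"turn":[0,0,0]}]'; python3 goal.py -50 52
```

```text
time: 14.8
position: [480.7, -329.7, 148.8]
tcp_rot: [2.782, -0.682, 0.878]
ft_force: [-0.1, -0.8, -2.6]
grip_width: 0.254
t 14.8 F [-1.3  0.7  2.3] turn deg [ 0.13 -0.02  0.  ] share [ 0.0021 -0.0003  0.0001]
slide mm (goal axes) [-0.3 -0.5  0.6] share [-0.0022 -0.0034  0.0043] grip 0.254 q [-0.85  0.13  2.13  0.61  0.37  0.68]
```

Free past 48 mm. Now go home.

```bash
python3 -m inch '[{"slide":[0,0,0.05],"turn":[0,0,0]},{"slide":[0,0,0.05],"turn":[0,0,0]},{"slide":[0,0,0.03],"turn":[0,0,0]},{"slide":[0,0,0.02],"turn":[0,0,0]},{"slide":[0,0,0.015],"turn":[0,0,0]},{"slide":[0,0,0],"turn":[0,0,0]}]'; python3 goal.py -50 80;  python3 -m inch '[{"slide":[0,0,0.01],"turn":[0,0,0]},{"slide":[0,0,0.01],"turn":[0,0,0]}]'; python3 goal.py -50 80;python3 look.py wrist w8.png
```

```text
time: 15.55
position: [492.0, -336.0, 129.2]
tcp_rot: [2.781, -0.682, 0.878]
ft_force: [-15.2, 4.8, 13.0]
grip_width: 0.248
t 15.55 F [ -5.4   2.8 -19.7] turn deg [ 0.19 -0.05  0.  ] share [ 0.0032 -0.0009  0.0001]
slide mm (goal axes) [ 0.4 -0.9  5.1] share [ 0.0024 -0.0058  0.0342] grip 0.248 q [-0.84  0.18  2.13  0.69  0.32  0.6 ]
time: 15.8
position: [492.9, -336.1, 127.7]
tcp_rot: [2.781, -0.681, 0.879]
ft_force: [-31.3, 12.6, 30.6]
grip_width: 0.249
t 15.8 F [ -9.9   3.4 -44.4] turn deg [ 0.19 -0.1   0.04] share [ 0.0032 -0.0017  0.0006]
slide mm (goal axes) [ 0.6 -0.6  3.4] share [ 0.0038 -0.0042  0.0229] grip 0.249 q [-0.84  0.18  2.13  0.7   0.31  0.59]
15.8 [ 492.86079069 -336.12009075  127.66794701] [ 2.78065061 -0.68106258  0.87887316] [-0.83862288  0.18277393  2.13423     0.70416234  0.31210756  0.59301824] [-31.31690863  12.64913959  30.6386007 ]
```

View pics/w8.png

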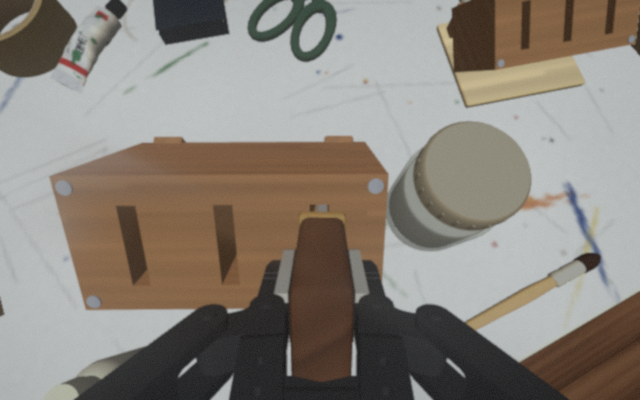

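```bash
python3 - <<'E'
from ov import *
overlay('w8.png',(550.5,-308.6,-27.5),(270,180,110,70),7,'w8c.png',g=(0,-.4,20))
E
```

```text
(no output)
```

View pics/w8c.png

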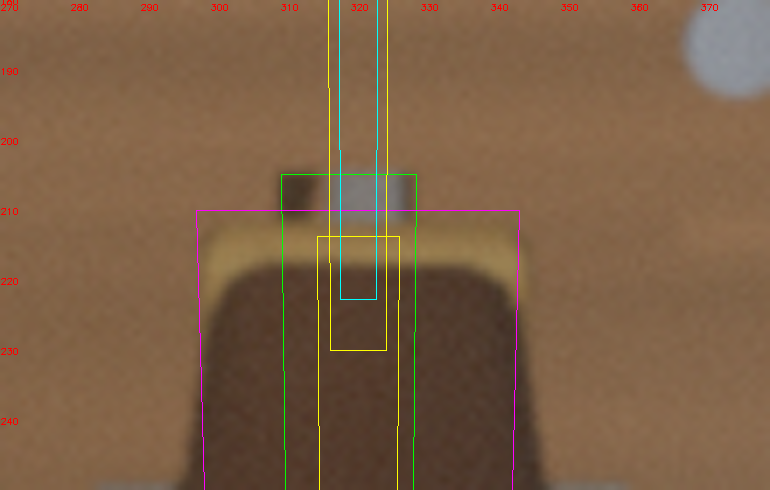

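Shoulder appears to be ~3 mm off the rack while held (within tolerance). I'll unload the push, open partly so it can drop, and look.

```bash
python3 -m inch '[{"slide":[0,0,-0.01],"turn":[0,0,0]},{"slide":[0,0,-0.01],"turn":[0,0,0]}]'; python3 -m inch '[{"slide":[0,0,0],"turn":[0,0,0]},{"slide":[0,0,0],"turn":[0,0,0]},{"slide":[0,0,0],"turn":[0,0,0]},{"slide":[0,0,0],"turn":[0,0,0]}]' 0.1; python3 goal.py -50 80;python3 look.py wrist w9.png; python3 - <<'E'
from ov import *
overlay('w9.png',(550.5,-308.6,-27.5),(270,180,110,80),7,'w9c.png',g=(0,-.4,20))
E
```

```text
time: 16.1
position: [492.8, -336.2, 127.7]
tcp_rot: [2.783, -0.683, 0.876]
ft_force: [6.4, -5.0, -13.7]
grip_width: 0.249
time: 16.6
position: [493.4, -336.3, 128.8]
tcp_rot: [2.782, -0.681, 0.878]
ft_force: [-0.6, -0.2, -1.4]
grip_width: 0.447
t 16.6 F [-1.2  0.4  0.9] turn deg [ 0.13 -0.04  0.02] share [ 0.0021 -0.0006  0.0003]
slide mm (goal axes) [-0.6 -0.5  4. ] share [-0.0037 -0.0033  0.0267] grip 0.447 q [-0.84  0.18  2.13  0.69  0.32  0.6 ]
16.6 [ 493.44996594 -336.28251112  128.78419395] [ 2.78234704 -0.68133746  0.87819041] [-0.83853399  0.18188898  2.130498    0.6942427   0.31719321  0.60372444] [-0.58033489 -0.19909867 -1.424471  ]
```

View pics/w9c.png

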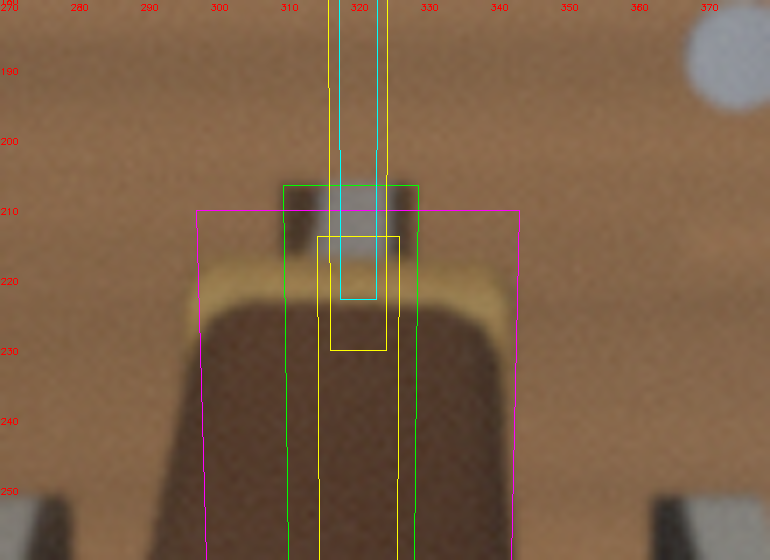

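```bash
python3 -m inch '[{"slide":[0,0,0],"turn":[0,0,0]},{"slide":[0,0,0],"turn":[0,0,0]},{"slide":[0,0,-0.15],"turn":[0,0,0]},{"slide":[0,0,-0.25],"turn":[0,0,0]},{"slide":[0,0,-0.25],"turn":[0,0,0]},{"slide":[0,0,-0.25],"turn":[0,0,0]},{"slide":[0,0,0],"turn":[0,0,0]},{"slide":[0,0,0],"turn":[0,0,0]}]' -0.4; python3 goal.py -50 80;python3 look.py wrist w10.png; python3 look.py scene s10.png; python3 - <<'E'
from ov import *
c,p,R,f=load('w10.png')
for fn,box in (('w10.png',(270,90,110,130)),('s10.png',(300,130,90,80))):
    overlay(fn,(550.5,-308.6,-27.5),box,5 if fn[0]=='w' else 7,fn[:-4]+'c.png',g=None)
    # model gauge home
    c,_,_,_=load(fn); im=cv2.imread('pics/'+fn[:-4]+'c.png'); k=5 if fn[0]=='w' else 7
    rz=Ro.from_euler('z',-27.5,degrees=True).as_matrix(); M=rz@np.column_stack([Ux,[0,-1,0],A]); m=T((550.5,-308.6),np.radians(-27.5),[[-24.5,-50,108.8]])[0]
    r=lambda a,b,z:[[a/2,b/2,z],[-a/2,b/2,z],[-a/2,-b/2,z],[a/2,-b/2,z]]
    for P in (r(46,23.5,0),r(44,22,-70)):
        q=((proj(c,np.array(P)@M.T+m)-box[:2]+.5)*k).astype(int); cv2.polylines(im,[q],True,(255,0,255),1)
    cv2.imwrite('pics/'+fn[:-4]+'c.png',im)
E
```

```text
time: 17.65
position: [424.5, -300.0, 238.6]
tcp_rot: [2.783, -0.682, 0.877]
ft_force: [-0.7, 0.2, -0.3]
grip_width: 0.701
t 17.65 F [-0.8  0.1 -0.1] turn deg [ 0.12  0.01 -0.  ] share [ 0.002   0.0002 -0.0001]
slide mm (goal axes) [ 2.000e-01 -1.000e-01  1.386e+02] share [ 0.0014 -0.001   0.9241] grip 0.701 q [-0.93 -0.09  2.08  0.43  0.63  0.84]
17.65 [ 424.52946624 -300.01181761  238.56995776] [ 2.78295722 -0.68206461  0.8772074 ] [-0.92590197 -0.08551157  2.07697194  0.42978372  0.63039991  0.84327638] [-0.72440296  0.21452248 -0.34614845]
17.7 [ 424.51795393 -299.86100577  237.89014406] [ 2.78427304 -0.68253169  0.87593682] [-0.9257758  -0.08452866  2.07728776  0.429796    0.63053544  0.84334528] [0.33509054 0.44680648 0.20312274]
```

View pics/w10c.png

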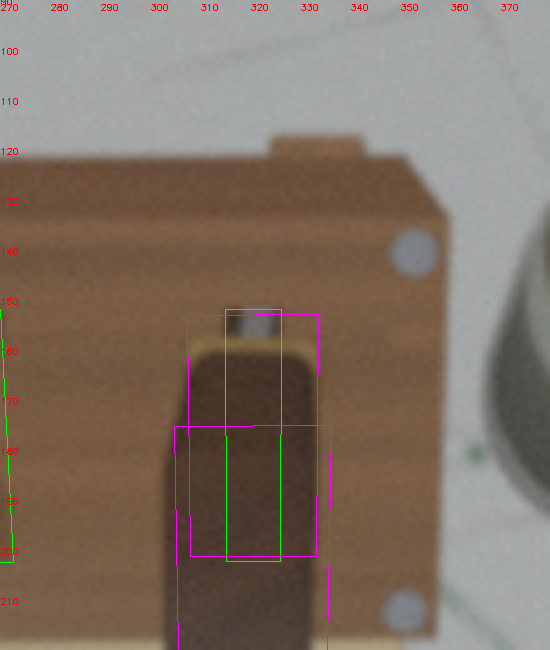

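View pics/s10c.png

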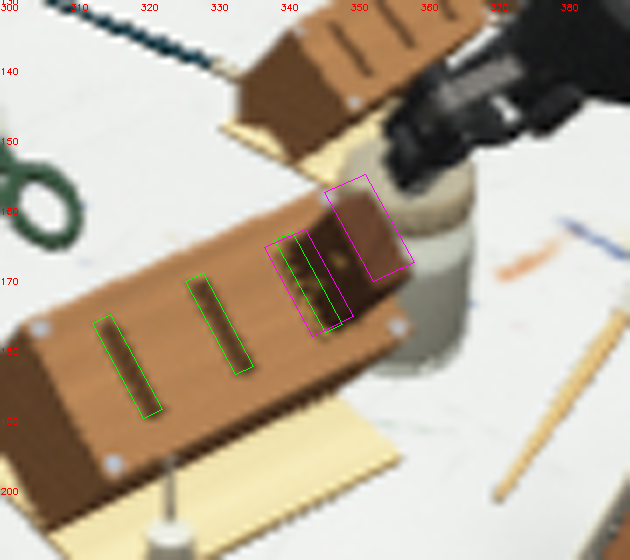

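View pics/w10.png

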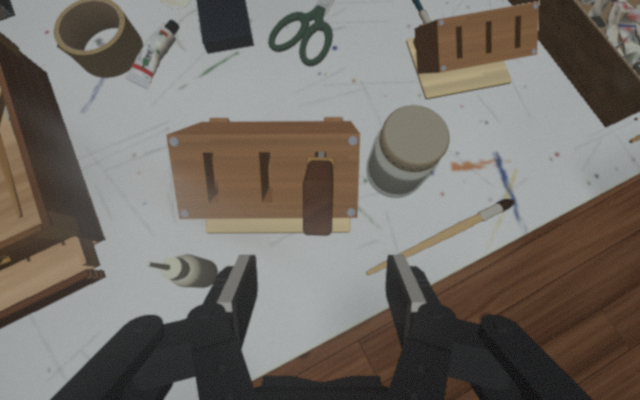

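It dropped downslope within the slot's play and looks seated. I'll check by pressing gently on the handle top with shut fingers; contact should come at about 88.6 mm of advance if it is fully home.

```bash
python3 -m inch '[{"slide":[-0.02,-0.01,0],"turn":[0,0,0]},{"slide":[0,0,0],"turn":[0,0,0]},{"slide":[0,0,0],"turn":[0,0,0]},{"slide":[0,0,0],"turn":[0,0,0]},{"slide":[0,0,0.15],"turn":[0,0,0]},{"slide":[0,0,0.2],"turn":[0,0,0]},{"slide":[0,0,0.12],"turn":[0,0,0]},{"slide":[0,0,0.05],"turn":[0,0,0]},{"slide":[0,0,0],"turn":[0,0,0]},{"slide":[0,0,0],"turn":[0,0,0]}]' 1; python3 goal.py -50 30
```

```text
time: 19.0
position: [462.8, -318.7, 174.3]
tcp_rot: [2.781, -0.681, 0.879]
ft_force: [0.4, 0.6, 0.1]
grip_width: -0.001
t 19.0 F [ 0.1 -0.7 -0.1] turn deg [ 0.15 -0.08  0.02] share [ 0.0025 -0.0014  0.0003]
slide mm (goal axes) [ 2.2  0.9 11.5] share [0.0146 0.0063 0.0769] grip -0.001 q [-0.87  0.06  2.13  0.54  0.43  0.75]
```

```bash
python3 -m inch '[{"slide":[0,0,0.03],"turn":[0,0,0]},{"slide":[0,0,0.02],"turn":[0,0,0]},{"slide":[0,0,0],"turn":[0,0,0]}]'; python3 goal.py -50 30; python3 -m inch '[{"slide":[0,0,0.01],"turn":[0,0,0]},{"slide":[0,0,0.01],"turn":[0,0,0]},{"slide":[0,0,0],"turn":[0,0,0]}]'; python3 goal.py -50 30
```

```text
time: 19.38
position: [466.7, -320.7, 167.7]
tcp_rot: [2.782, -0.682, 0.878]
ft_force: [-0.8, 0.2, 1.3]
grip_width: 0.001
t 19.375 F [ 0.   0.2 -1.5] turn deg [ 0.14 -0.05  0.01] share [ 0.0023 -0.0008  0.0002]
slide mm (goal axes) [2.5 1.  3.6] share [0.0165 0.0066 0.0241] grip 0.001 q [-0.87  0.08  2.13  0.56  0.42  0.73]
time: 19.75
position: [468.1, -321.2, 167.0]
tcp_rot: [2.78, -0.68, 0.881]
ft_force: [-11.2, 6.9, 16.2]
grip_width: -0.001
t 19.75 F [ -1.4  -0.9 -20.8] turn deg [ 0.16 -0.18  0.05] share [ 0.0026 -0.003   0.0009]
slide mm (goal axes) [1.7 1.2 2.2] share [0.0112 0.0078 0.0146] grip -0.001 q [-0.86  0.08  2.13  0.57  0.41  0.72]
```

Contact came with the handle top within 2–3 mm of the modelled fully-home height. The two jams read about 1 mm shallow in the same way, and 20 N pushed it no further, so I take it as seated. Retreat and final look.

```bash
python3 -m inch '[{"slide":[0,0,-0.1],"turn":[0,0,0]},{"slide":[0,0,-0.25],"turn":[0,0,0]},{"slide":[0,0,-0.3],"turn":[0,0,0]},{"slide":[0,0,-0.2],"turn":[0,0,0]},{"slide":[0,0,0],"turn":[0,0,0]},{"slide":[0,0,0],"turn":[0,0,0]}]'; python3 look.py wrist w11.png; python3 look.py top t11.png; python3 - <<'E'
from ov import *
overlay('w11.png',(550.5,-308.6,-27.5),(140,90,320,210),2,'w11c.png',g=None)
a=cv2.imread('pics/top0.png');b=cv2.imread('pics/t11.png')
x0,y0,w,h=180,150,250,115
cv2.imwrite('pics/t11c.png',np.vstack([cv2.resize(i[y0:y0+h,x0:x0+w],None,fx=2.5,fy=2.5) for i in (a,b)]))
E
```

```text
time: 20.5
position: [403.1, -287.1, 268.5]
tcp_rot: [2.783, -0.682, 0.877]
ft_force: [0.9, -0.2, -0.1]
grip_width: -0.0
20.5 [ 403.11992748 -287.11122493  268.51139488] [ 2.78331792 -0.68248505  0.87655416] [-0.95889857 -0.15801974  2.05328503  0.40386465  0.73124314  0.86111202] [ 0.85417999 -0.19246587 -0.1329417 ]
20.55 [ 403.15574026 -286.95577802  267.92923402] [ 2.78454241 -0.68266219  0.87551467] [-0.95868682 -0.15717879  2.0536033   0.40391098  0.73133187  0.86106424] [ 0.28154379  0.28294019 -0.99768193]
```

View pics/w11c.png

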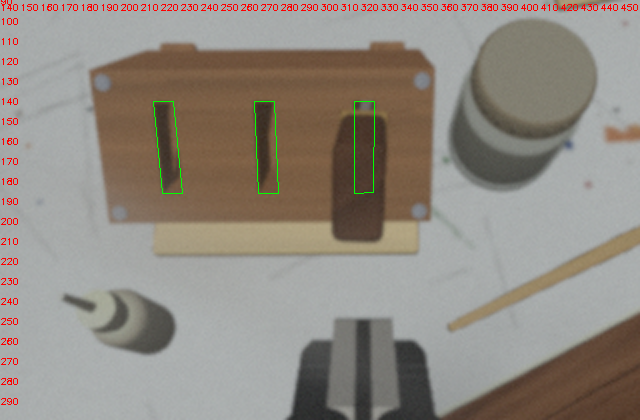

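View pics/t11c.png

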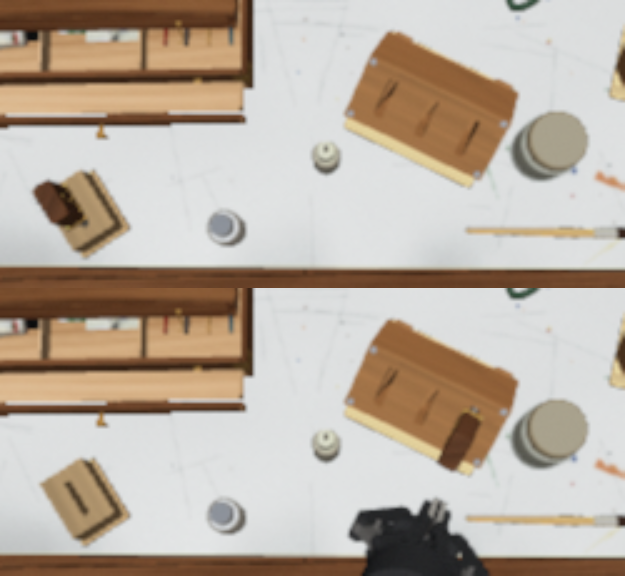

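The gauge stands in the right slot, and the jar and both bottles are where they began. The hand is clear, so I'm handing in.

```bash
python3 -c "
from cell import arm
print(arm.sign_off())"
```

```text
the job is handed in; nothing more can be done
None
```

I drew the gauge from its stand and tried the slots left, middle, then right. The left slot jammed at about 24 mm and the middle at about 48 mm. The right slot took the blade all the way, so I left the gauge released there. I handed in at about 20.6 s of the 51 s allowed.

**Last checks:**
- **Seating:** The gauge stands in the right slot. It slid a few mm downslope within the slot's play and leans slightly. When I pressed the handle top with about 20 N, it stopped 2–3 mm higher than modelled. Both jams also read about 1 mm shallow, so I judged it seated. A true gap of 1–2 mm can't be ruled out, but that is well inside the 12 mm tolerance.
- **Bystanders:** The jar and both bottles stand where they began in the before-and-after top pictures.
- **Robot:** The hand is clear of everything. The highest wrist force I read was about 67 N, against the 120 N limit.
- **Disagreement:** The scene and top cameras disagreed with the wrist camera by about 3–4 mm on the rack's position. I went by the wrist camera, and the blade entered each slot without catching the edges.

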